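# Push the airline tube home in its push-fit fitting

### The job

Take the airline tube out of its stand and push it upright into the open push-fit fitting on the manifold, past the seal, until you feel it bottom firmly on the stop inside; do not ram it. Leave it standing there fully home and let go, without disturbing the cutter, the tin or the marker.

Things in the scene. Friction and masses are not known exactly. Their poses are not given: they have to be found in the camera images.
- airline_tube: Loose rigid tube, upright, about 0.26 kg: round blue metal tube 16 mm in diameter with, on top, a square steel coupling 22 x 22 mm and a small black plug; 112 mm tall in all. Origin: centre of the tube's lower end; z runs up along the tube. The lowest 4.5 mm taper to 11 mm diameter. The coupling, where it is to be gripped, spans z = 70 to 106 mm; its flat sides face the tube's own x and y. It starts standing in one hole of the stand.
- stand: Fixed orange block 56 (x) x 96 (y) x 40 (z) mm with two round holes, 18.5 mm in diameter and 25 mm deep, at y = +22 and -22 mm; the tube starts in the +y hole. Origin: centre of its underside.
- manifold: Fixed aluminium block 70 (x) x 124 (y) x 34 (z) mm. Upright in the middle of its top stands the open push-fit fitting (brass hexagon, grey body, blue collar, 33 mm wide, its mouth 72 mm above the bench); ports either side of it are closed by low brass plugs. Origin: centre of its underside.
- fitting_mouth (a point): Centre of the fitting's mouth, 72 mm above the bench, on the vertical axis of its bore. The mouth is a funnel, 25 mm wide narrowing over 5 mm to the 18 mm bore. 14 mm below the mouth is the seal, sprung inward to 12.8 mm diameter: it resists the tube with up to about 8 N while the tip, 14 to 19 mm below the mouth, spreads it, then gives way to a light drag of 1 to 2 N.
- depth_stop: Rigid domed depth stop inside the bore, with its base (the origin, which does not move) on the bore's axis 42 mm below the mouth. The crown of the dome, on which the tube bottoms, is set at a different height each time, 22 to 34 mm below the mouth; it is hidden and no reading tells it: it must be felt, as a sharp rise of force beyond the seal's. It carries a firm push of 10 to 25 N; over 45 N is ramming.
- side_cutter: Loose side cutter with blue handles, 53 x 145 x 12 mm, lying near the front edge of the bench; leave alone. Origin: centre of its underside.
- flux_tin: Loose shallow round tin, 53 mm in diameter, 22 mm high, in the middle of the bench; leave alone. Origin: centre of its underside.
- marker_1: Loose marker pen, white barrel with black cap, 15 x 135 x 18 mm, lying front right; leave alone. Origin: centre of its underside.
Things that resemble listed ones, but are neither listed nor needed, are in the scene too. Leave any orange look-alike of the airline_tube alone.

How it is judged:
By the outcome, as a careful person would: the job done as asked, in the order asked, and still so for the second after the job is handed in, with the robot touching nothing.
It also fails if it takes over 51 s, if anything falls off the work surface, if the arm or the gripper's body presses on something with over 40 N, if the wrist force passes 120 N, or if a joint passes its speed limit or range.

### The arm

A 6-joint arm with a two-finger parallel gripper is mounted at the origin on a cart in front of the work surface, level with it; the furniture and walls round the work are solid. World frame = base frame: x ahead of the robot, y to its left, z up, the work surface at z = 0. Lengths are in mm, angles in rad, forces in N, time in s.
With the tool pointing down it reaches from about 350 to 850 mm from the base axis. Payload 8.1 kg.
Tool frame: the origin (TCP) lies on the mounting face of the last link; the fingertips stand 186 mm ahead of it and the grasp point (between the pads) lies 167 mm ahead of it; z points along the fingers, y is the line along which they close (so a half turn about z gives the same grasp; the last joint's range is limited). The gripper opens to 93 mm and grips with 3 to 60 N. Pads are 15 mm wide; open, the fingers measure 128 mm over their backs; the gripper's body (75 mm by 188 mm) begins 65 mm behind the grasp point.
Start: joints at [-0.085, 0.13, 1.488, -0, 1.523, -0.085], TCP at [600.006, 0.022, 404.735] pointing down, gripper open.
Joint ranges: [-2.96, 2.96], [-0.89, 2.26], [0.02, 2.5], [-1.34, 4.48], [0, 2.73], [-2.66, 2.66]. Speed limits (rad/s): [2.39, 2.39, 2.79, 3.14, 3.14, 3.14].

### API

Orientations are given as a unit quaternion [x, y, z, w].
In Python, from plant import manip, imaging, workorder gives the robot as it stands.
- The arm moves only by the tool send_rows, never from a script. Its argument "plan" is a list of rows, each a list of 5 numbers: the finger opening in m, from 0 to 0.093, then the shift along the world's x, y, z in m, then the turn about the world's z in rad. A call has 1 to 10 rows; each row shifts and turns the commanded pose from where the row before left it; what a row does not reach is not made up. A row lasts 1/8 s, in which the tool goes at most 62.5 mm and 10.7 degrees, less where a joint would pass 70% of its speed; a pose out of reach is approached as far as the arm can. A call is refused whole if a number of a shift passes 0.0625 or a number of a turn 0.188, either way. A call with a gripper value outside its range is refused whole. The fingers move at their own pace and stop on an object; "newtons" is the grip in N (left out, the last holds). Time passes only in rows, so rows that do not move let the fingers close. It gives the time, the measured TCP pose, the force, the opening and the grip force at its end, in the units of the state.
- manip.read_state(): the state, without advancing time (a new reading comes with each control period).
- imaging.grab_frame(name): name is "scene" or "side" or "wrist"; returns the picture (420x560x3 uint8, red, green, blue); there is no depth.
- imaging.calibration(name): a dict with "intrinsics" (3x3 intrinsics, pixels), "eye" and "rotation" of the camera in the world; the wrist camera has in their place "hand_eye" (4x4, takes a point from camera to tool coordinates, whose origin is the TCP and whose axes are the flange's). Camera axes: x right, y up, looking along -z (the intrinsics and any distortion apply to the point x, -y, -z); pixel columns grow to the right and rows downward; lengths in mm; the calibration is good to about 2 mm. A picture is of the moment at which its call begins: read the wrist's pose just before it. calibration takes no time and is no camera call.
- workorder.job_done(): hands the job in; it is judged then, once.
The state is a dict: "time": time; "joints": joint angles; "joint_vel": joint speeds; "effort": joint torques, N m; "eef_pos": TCP position; "ee_rot": TCP orientation; "force": force on the tool from outside, world axes, zero at the start; "ft_torque": the same for the moment, N m; "grip_width": finger opening in mm; "grasp_force": force on a finger pad.
Only numpy, scipy, OpenCV 4.12 (cv2) and the standard library are available. Lean on these libraries where they do the work, as an engineer would, in place of code of your own. Each camera call takes 0.05 s, during which the arm holds its last target. There are 200 camera calls.

## Working session

There is one attempt and no reset: what is moved stays moved. The work goes in short steps, Python scripts to look and compute and a tool call to move; the robot and the scene stay as the last step left them, time stands still between calls to the robot, and variables do not carry over. Pictures are saved under pics/ and viewed, at most 10 in all, crops included, and the job is handed in when it is done.

Besides the shell and the picture viewer there is one more tool, called after "Emit:" as name(argument=value, ...) on one line, values as JSON. send_rows: Moves the arm, as the interface text tells. Its arguments: {"type":"object","properties":{"plan":{"type":"array","items":{"type":"array","items":{"type":"number"}}},"newtons":{"type":"number"}},"required":["plan"]}

```bash
mkdir -p pics; cat > h.py <<'E'
import numpy as np,cv2
from plant import manip,imaging,workorder
from scipy.spatial.transform import Rotation as R
def cam(n,st=None):
    c=imaging.calibration(n);K=np.array(c["intrinsics"])
    if n=="wrist":
        st=st or manip.read_state();T=np.eye(4);T[:3,:3]=R.from_quat(st["ee_rot"]).as_matrix();T[:3,3]=st["eef_pos"]
        M=T@np.array(c["hand_eye"]);return K,M[:3,3],M[:3,:3],c
    return K,np.array(c["eye"]),np.array(c["rotation"]),c
def ray(n,u,v,z,st=None):
    K,e,Rm,c=cam(n,st);d=np.linalg.solve(K,[u,v,1]);d=Rm@np.array([d[0],-d[1],-d[2]])
    return e+d*(z-e[2])/d[2]
def proj(n,p,st=None):
    K,e,Rm,c=cam(n,st);q=Rm.T@(np.array(p)-e);q=K@np.array([q[0],-q[1],-q[2]]);return q[:2]/q[2]
def grab(n,f):
    st=manip.read_state();im=imaging.grab_frame(n);cv2.imwrite(f"pics/{f}.png",cv2.cvtColor(im,cv2.COLOR_RGB2BGR));return im,st
E
python3 - <<'E'
from h import *
for n in("scene","side","wrist"):
    grab(n,n+"0");print(n,imaging.calibration(n))
a=[cv2.imread(f"pics/{n}0.png") for n in("scene","side")]
print(manip.read_state())
E
```

```text
scene {'intrinsics': array([[404.54403652,   0.        , 276.27299635],
       [  0.        , 404.54403652, 211.1552569 ],
       [  0.        ,   0.        ,   1.        ]]), 'eye': array([-296.77889215, -569.70758682,  727.75455911]), 'rotation': array([ 0.40213741, -0.22842928, -0.41546446,  0.78325912])}
side {'intrinsics': array([[450.21792498,   0.        , 274.28322068],
       [  0.        , 450.21792498, 214.91088493],
       [  0.        ,   0.        ,   1.        ]]), 'eye': array([116.80794052, 845.83954372, 712.25674659]), 'rotation': array([-0.09230233,  0.46088782,  0.86939209, -0.15238136])}
wrist {'intrinsics': array([[313.39318377,   0.        , 279.58647306],
       [  0.        , 313.39318377, 211.74658957],
       [  0.        ,   0.        ,   1.        ]]), 'hand_eye': array([[ 1.29375873e-04,  9.68687333e-01,  2.48283779e-01,
         6.87147686e+01],
       [ 9.99999337e-01, -4.09361350e-04,  1.07605647e-03,
        -3.34081324e-01],
       [ 1.14400006e-03,  2.48283475e-01, -9.68686744e-01,
         1.84455475e+01],
       [ 0.00000000e+00,  0.00000000e+00,  0.00000000e+00,
         1.00000000e+00]])}
{'time': 0.15, 'joints': array([-8.53805380e-02,  1.31006686e-01,  1.48899536e+00,  1.93821642e-05,
        1.52297198e+00, -8.54128345e-02]), 'joint_vel': array([ 0.00157686, -0.00137742, -0.00378173,  0.00170955, -0.00054775,
        0.00096918]), 'effort': array([ 8.59073725e-05, -5.60473788e+01, -4.92333663e+01,  7.68201635e-02,
        3.05504061e-02, -1.41810942e-04]), 'eef_pos': array([5.99841794e+02, 5.12783096e-02, 4.03935424e+02]), 'ee_rot': array([ 7.07095526e-01,  7.07117699e-01, -4.37548677e-04, -5.34499989e-04]), 'force': array([-0.28814749,  0.12881089,  0.6900501 ]), 'ft_torque': array([-0.01239003, -0.01638631,  0.04425955]), 'grasp_force': 0.0, 'grip_width': 93.22722192310061}
```

Rotation is a quaternion for the fixed cameras.

```bash
sed -i 's/np.array(c\["rotation"\]),c/R.from_quat(c["rotation"]).as_matrix(),c/' h.py; python3 -c "
from h import *
for n in('scene','side'): print(n,proj(n,[600,0,0]),proj(n,[400,0,0]))"
```

```text
scene [276.55940051 207.67379869] [237.84687173 240.13723158]
side [220.80868103 236.23573119] [292.15681795 251.61238615]
```

View pics/scene0.png

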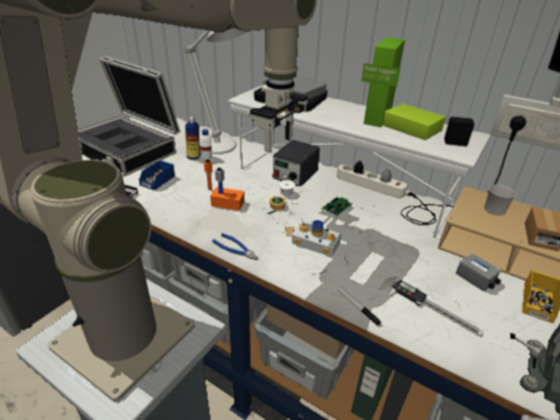

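View pics/side0.png

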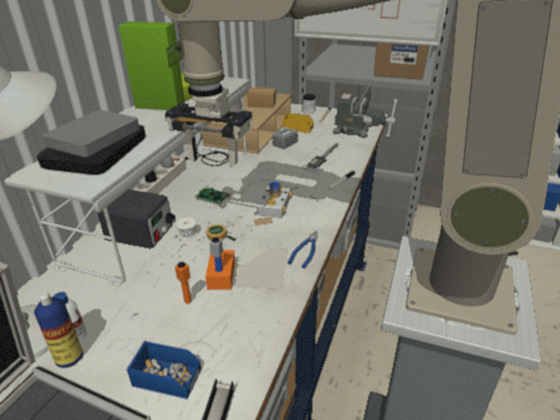

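View pics/wrist0.png

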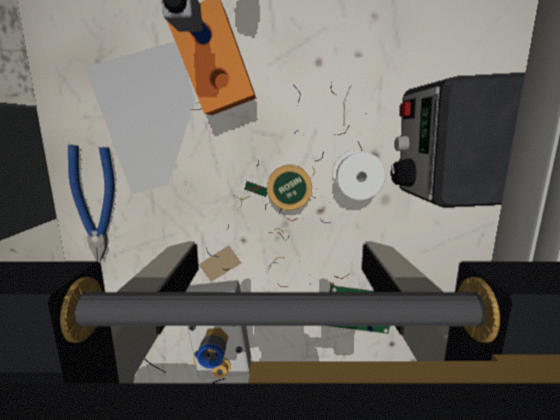

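```bash
python3 - <<'E'
from h import *
s=cv2.imread("pics/scene0.png");d=cv2.imread("pics/side0.png");w=cv2.imread("pics/wrist0.png")
f=lambda im,x,y,a,b:cv2.resize(im[y:y+b,x:x+a],(400,300),interpolation=cv2.INTER_CUBIC)
cv2.imwrite("pics/crop1.png",np.vstack([np.hstack([f(s,190,150,80,60),f(s,275,205,80,60)]),np.hstack([f(d,165,225,100,75),f(d,235,170,80,60)])]))
st=manip.read_state()
hsv=cv2.cvtColor(w,cv2.COLOR_BGR2HSV);m=cv2.inRange(hsv,(5,150,120),(20,255,255));m[150:]=0
cs=max(cv2.findContours(m,0,2)[0],key=cv2.contourArea);b=cv2.approxPolyDP(cs,4,True)[:,0]
for p in b: print(p,ray("wrist",*p,40,st).round(1))
print("hole",ray("wrist",218,79,40,st))
print("tube@scene top",ray("scene",220,170,112),"side",ray("side",215,241,112))
print("mouth scene",ray("scene",318,226,72),"side",ray("side",273,186,72),"wrist",ray("wrist",210,352,72,st))
E
```

```text
[219   0] [539.8 192.4  40. ]
[201   3] [522.1 189.8  40. ]
[202  19] [522.3 175.9  40. ]
[212  32] [531.5 164.4  40. ]
[205  45] [523.9 152.7  40. ]
[169  23] [489.5 172.4  40. ]
[204 112] [519.   88.6  40. ]
[253  94] [571.  106.5  40. ]
hole [535.34441283 120.96263188  40.        ]
tube@scene top [532.73019874 168.46246627 112.        ] side [528.39540305 153.12352486 112.        ]
mouth scene [ 503.02676066 -195.93418917   72.        ] side [ 516.55607981 -176.70361778   72.        ] wrist [ 517.51499371 -180.5817223    72.        ]
```

View pics/crop1.png

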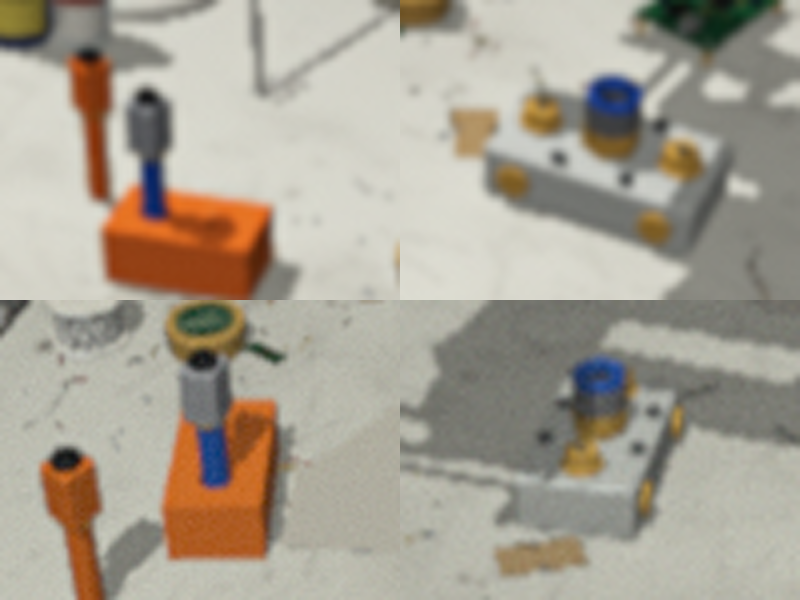

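Candidates: the orange piece at scene (208,175) / side (183,280) stands on the bench and is orange, so it is the look-alike. The one at scene (219,180) / side (217,250) has a blue tube and steel coupling and stands in the stand, so that is the tube; the crop confirms it. The fitting (blue collar) is at scene (317,223) / side (275,185).

```bash
python3 - <<'E'
from h import *
def tri(a,b):
    A=[];y=[]
    for n,u,v in((("scene",)+a),(("side",)+b)):
        e=ray(n,u,v,500);d=ray(n,u,v,0)-e;d/=np.linalg.norm(d);P=np.eye(3)-np.outer(d,d);A.append(P);y.append(P@e)
    return np.linalg.lstsq(np.vstack(A),np.hstack(y),rcond=None)[0].round(1)
print("tubetop",tri((219.6,169),(216.2,239.3)),ray("scene",219.6,169,112).round(),ray("side",216.2,239.3,112).round())
print("mouth",tri((317.6,224),(274.8,184.4)),ray("scene",317.6,224,72).round(),ray("side",274.8,184.4,72).round())
print("lookalike top",tri((207.8,161),(181.5,265)),"base",ray("scene",210,189.3,0).round())
E
```

```text
tubetop [521.1 159.7 123.4] [537. 174. 112.] [529. 147. 112.]
mouth [ 515.1 -189.1   69.6] [ 510. -191.   72.] [ 515. -187.   72.]
lookalike top [561.2 244.  107.1] base [561. 244.   0.]
```

Emit:
send_rows(plan=[[0.06,-0.026,0.03,-0.01,0],[0.06,-0.026,0.03,-0.01,0],[0.06,-0.026,0.03,-0.01,0],[0.06,0,0,0,0],[0.06,0,0,0,0]])

```text
time: 0.78
eef_pos: [522.2, 89.9, 374.9]
ee_rot: [0.707, 0.707, 0.0, 0.0]
force: [0.2, 0.5, 1.0]
grip_width: 59.8
grasp_force: 0.0
```

```bash
python3 - <<'E'
from h import *
im,st=grab("wrist","w1");print(st["eef_pos"],st["time"],st["force"],proj("wrist",[522,162,127],st),proj("wrist",[522,162,121],st))
u,v=proj("wrist",[522,162,121],st).astype(int)
c=cv2.imread("pics/w1.png")[max(0,v-90):v+90,max(0,u-120):u+120];print(max(0,u-120),max(0,v-90))
cv2.imwrite("pics/w1c.png",cv2.resize(c,None,fx=3.3,fy=3.3,interpolation=cv2.INTER_CUBIC))
E
```

```text
[522.20913176  89.87892714 374.93190501] 0.775 [0.23096068 0.47596475 0.96435162] [280.01295627 126.32580467] [280.00765339 126.45336666]
160 36
```

View pics/w1c.png

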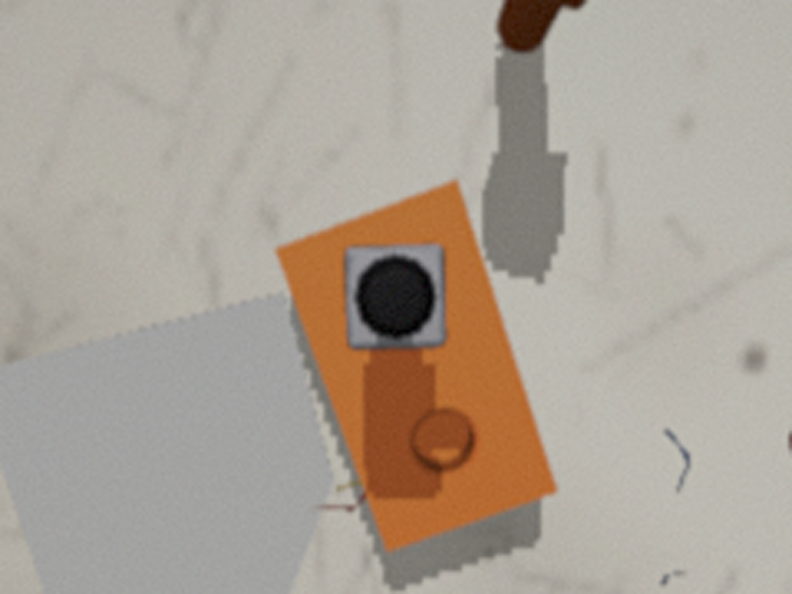

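The wrist crop shows the steel coupling with its black plug at full-image (280,126), squared to the image axes to within about 1°. That matches the predicted (522, 162). The orange look-alike is well away at upper right. I'll close along world x.

Emit:
send_rows(plan=[[0.06,0,0.036,0,0],[0.06,0,0.036,0,0],[0.06,0,0,-0.04,0],[0.06,0,0,-0.04,0],[0.06,0,0,-0.025,0],[0.06,0,0,0,0]], newtons=25)

```text
time: 1.58
eef_pos: [521.7, 161.1, 267.5]
ee_rot: [0.708, 0.707, -0.002, -0.001]
force: [-0.3, 0.4, 1.3]
grip_width: 59.8
grasp_force: 0.0
```

Emit:
send_rows(plan=[[0.01,0,0,0,0],[0.01,0,0,0,0],[0.01,0,0,0,0],[0.01,0,0,0,0],[0.01,0,0,0,0]], newtons=40)

```text
time: 2.2
eef_pos: [522.2, 162.1, 270.2]
ee_rot: [0.707, 0.707, 0.0, 0.0]
force: [-0.5, -0.1, 2.5]
grip_width: 22.2
grasp_force: 39.8
```

Emit:
send_rows(plan=[[0.01,0,0,0.015,0],[0.01,0,0,0.025,0],[0.01,0,0,0.03,0],[0.01,0,0,0.03,0],[0.01,0,0,0,0]])

```text
time: 2.82
eef_pos: [522.8, 162.2, 373.1]
ee_rot: [0.707, 0.707, 0.002, 0.001]
force: [0.1, -0.2, -2.8]
grip_width: 21.6
grasp_force: 39.8
```

Emit:
send_rows(plan=[[0.01,0,-0.03,0,0],[0.01,-0.001,-0.05,0,0],[0.01,-0.001,-0.055,0,0],[0.01,-0.001,-0.055,0,0],[0.01,-0.001,-0.055,0,0],[0.01,-0.001,-0.055,0,0],[0.01,-0.001,-0.055,0,0],[0.01,-0.001,-0.045,0,0],[0.01,0,-0.025,0,0],[0.01,0,0,0,0]])

```text
time: 4.08
eef_pos: [514.2, -264.5, 367.7]
ee_rot: [0.708, 0.706, -0.0, -0.001]
force: [-1.1, 0.9, -2.5]
grip_width: 21.8
grasp_force: 39.8
```

Emit:
send_rows(plan=[[0.01,0,0,0,0],[0.01,0,0,0,0]])

```text
time: 4.32
eef_pos: [515.1, -261.9, 369.3]
ee_rot: [0.707, 0.708, 0.0, -0.0]
force: [0.1, 0.2, -3.1]
grip_width: 21.7
grasp_force: 39.8
```

```bash
python3 - <<'E'
from h import *
im,st=grab("wrist","w2");p=proj("wrist",[515,-189,72],st);print(st["eef_pos"],st["time"],st["force"],p,R.from_quat(st["ee_rot"]).as_matrix().round(4))
E
```

```text
[ 515.083487   -261.90683031  369.25637861] 4.325 [ 0.12362625  0.21347519 -3.12237852] [280.55445292 126.61572589] [[-1.2e-03  1.0e+00 -6.0e-04]
 [ 1.0e+00  1.2e-03  6.0e-04]
 [ 7.0e-04 -6.0e-04 -1.0e+00]]
```

View pics/w2.png

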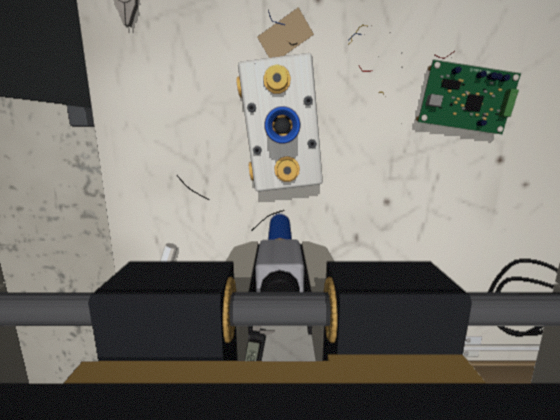

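The ring of the blue collar is centred at about (282,125). The held tube's tip shows at about (280,216). I'll measure both with the same camera.

```bash
python3 - <<'E'
from h import *
w=cv2.imread("pics/w2.png");st=manip.read_state()
hsv=cv2.cvtColor(w,cv2.COLOR_BGR2HSV);m=cv2.inRange(hsv,(105,130,50),(125,255,255));m[:90]=0
for c in cv2.findContours(m,0,2)[0]:
    if cv2.contourArea(c)>60 and cv2.boundingRect(c)[0]<350:
        (u,v),r=cv2.minEnclosingCircle(c);print(u,v,r,cv2.boundingRect(c),ray("wrist",u,v,72,st).round(1))
print("tip expected",proj("wrist",[515,-262,114.5],st),[proj("wrist",[515+8*a,-262+8*b,119],st).round(1) for a,b in((1,0),(-1,0),(0,1))])
print("collar edges exp",[proj("wrist",[515+16.5*a,-189+16.5*b,72],st).round(1) for a,b in((1,0),(-1,0),(0,1),(0,-1))])
E
```

```text
279.5 228.63043212890625 14.072726249694824 (269, 215, 22, 24) [ 514.3 -280.9   72. ]
282.0 124.5999984741211 17.85395050048828 (265, 107, 35, 36) [ 516.4 -187.5   72. ]
tip expected [280.27242837 221.87936716] [array([290.6, 223.5]), array([269.9, 223.5]), array([280.3, 213.5])]
collar edges exp [array([299.6, 126.5]), array([261.2, 126.4]), array([280.4, 106.2]), array([280.4, 146. ])]
```

Emit:
send_rows(plan=[[0.01,0.0005,0.03,0,0],[0.01,0.0005,0.03,0,0],[0.01,0.0005,0.015,0,0],[0.01,0,0,-0.02,0],[0.01,0,0,-0.014,0],[0.01,0,0,0,0],[0.01,0,0,0,0]])

```text
time: 5.25
eef_pos: [516.4, -188.6, 335.5]
ee_rot: [0.707, 0.707, -0.0, -0.0]
force: [0.5, 0.0, -2.2]
grip_width: 21.8
grasp_force: 39.8
```

```bash
python3 - <<'E'
from h import *
st=manip.read_state();print(st["eef_pos"],st["force"],st["ft_torque"],st["time"])
f=lambda n,x,y,a,b:cv2.resize(cv2.imread(f"pics/{n}.png")[y:y+b,x:x+a],(400,400),interpolation=cv2.INTER_CUBIC)
grab("wrist","w3");grab("side","s3");grab("scene","c3")
print([proj("wrist",p,st) for p in([516.5,-187,80],[516.5,-187,72])])
cv2.imwrite("pics/x3.png",np.hstack([f("w3",230,170,100,100),f("s3",245,140,60,60)]))
E
```

```text
[ 516.42729127 -188.60009928  335.50156519] [ 0.48178056  0.04635245 -2.19142125] [ 0.03963154 -0.02098497  0.0356382 ] 5.25
[array([280.59244113, 219.63047155]), array([280.57792917, 216.94141022])]
```

View pics/x3.png

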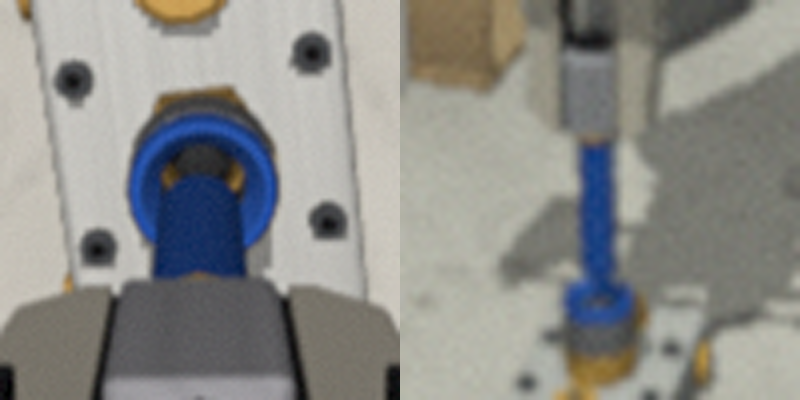

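The tip sits inside the collar's outline. It is centred in x to about 0.5 mm and short in y by about 1.2 mm. I'll correct y and enter the funnel slowly.

Emit:
send_rows(plan=[[0.01,0,0.0012,0,0],[0.01,0,0,-0.005,0],[0.01,0,0,-0.004,0],[0.01,0,0,-0.003,0],[0.01,0,0,0,0]])

```text
time: 6.02
eef_pos: [516.3, -186.7, 323.2]
ee_rot: [0.707, 0.707, -0.0, -0.0]
force: [-1.2, 0.9, -1.7]
grip_width: 21.8
grasp_force: 39.8
```

Emit:
send_rows(plan=[[0.01,0,0,-0.003,0],[0.01,0,0,-0.002,0],[0.01,0,0,0,0],[0.01,0,0,0,0]])

```text
time: 6.52
eef_pos: [516.5, -186.8, 318.8]
ee_rot: [0.707, 0.707, 0.0, 0.0]
force: [0.1, -0.6, -2.3]
grip_width: 21.7
grasp_force: 39.8
```

Emit:
send_rows(plan=[[0.01,0,0,-0.002,0],[0.01,0,0,-0.002,0],[0.01,0,0,0,0],[0.01,0,0,0,0]])

```text
time: 7.02
eef_pos: [516.5, -186.8, 314.8]
ee_rot: [0.707, 0.707, -0.0, 0.0]
force: [0.1, -1.2, -2.5]
grip_width: 21.8
grasp_force: 39.8
```

Emit:
send_rows(plan=[[0.01,0,0,-0.0015,0],[0.01,0,0,0,0],[0.01,0,0,0,0]])

```text
time: 7.4
eef_pos: [516.6, -186.8, 313.3]
ee_rot: [0.707, 0.707, 0.0, 0.0]
force: [0.8, -1.4, -2.3]
grip_width: 21.6
grasp_force: 39.8
```

Emit:
send_rows(plan=[[0.01,0,0,-0.0015,0],[0.01,0,0,0,0],[0.01,0,0,0,0]])

```text
time: 7.78
eef_pos: [516.6, -187.0, 312.1]
ee_rot: [0.707, 0.707, 0.0, 0.0]
force: [0.1, -2.7, 0.2]
grip_width: 21.4
grasp_force: 39.8
```

Emit:
send_rows(plan=[[0.01,0,-0.0005,-0.0015,0],[0.01,0,0,0,0],[0.01,0,0,0,0]])

```text
time: 8.15
eef_pos: [516.7, -187.3, 310.7]
ee_rot: [0.707, 0.707, 0.0, 0.0]
force: [0.3, -1.0, 4.9]
grip_width: 21.8
grasp_force: 39.8
```

Emit:
send_rows(plan=[[0.01,0,0,-0.0015,0],[0.01,0,0,0,0],[0.01,0,0,0,0]])

```text
time: 8.52
eef_pos: [516.4, -187.2, 308.1]
ee_rot: [0.707, 0.707, -0.0, -0.0]
force: [1.7, -1.2, -2.8]
grip_width: 21.8
grasp_force: 39.8
```

Emit:
send_rows(plan=[[0.01,0,0,-0.0015,0],[0.01,0,0,0,0],[0.01,0,0,0,0]])

```text
time: 8.9
eef_pos: [516.4, -187.2, 306.8]
ee_rot: [0.707, 0.707, -0.0, -0.0]
force: [2.4, -2.0, -3.4]
grip_width: 21.9
grasp_force: 39.8
```

Emit:
send_rows(plan=[[0.01,0.0003,-0.0003,-0.001,0],[0.01,0,0,0,0]])

```text
time: 9.15
eef_pos: [516.7, -187.5, 306.0]
ee_rot: [0.707, 0.707, -0.0, -0.0]
force: [1.7, -1.0, -4.0]
grip_width: 21.8
grasp_force: 39.8
```

Emit:
send_rows(plan=[[0.01,0,0,-0.001,0],[0.01,0,0,0,0]])

```text
time: 9.4
eef_pos: [516.7, -187.5, 305.0]
ee_rot: [0.707, 0.707, -0.0, -0.0]
force: [1.7, -1.2, -3.5]
grip_width: 21.8
grasp_force: 39.8
```

Emit:
send_rows(plan=[[0.01,0,0,-0.001,0],[0.01,0,0,0,0]])

```text
time: 9.65
eef_pos: [516.7, -187.5, 304.0]
ee_rot: [0.707, 0.707, -0.0, -0.0]
force: [0.7, -1.0, -4.2]
grip_width: 21.9
grasp_force: 39.8
```

Emit:
send_rows(plan=[[0.01,0,0,-0.001,0],[0.01,0,0,0,0]])

```text
time: 9.9
eef_pos: [516.7, -187.5, 303.0]
ee_rot: [0.707, 0.707, -0.0, -0.0]
force: [1.4, -1.3, -4.3]
grip_width: 21.9
grasp_force: 39.8
```

Emit:
send_rows(plan=[[0.01,0,0,-0.001,0],[0.01,0,0,0,0]])

```text
time: 10.15
eef_pos: [516.7, -187.5, 302.0]
ee_rot: [0.707, 0.707, -0.0, -0.0]
force: [0.5, -1.1, -3.1]
grip_width: 21.6
grasp_force: 39.8
```

Emit:
send_rows(plan=[[0.01,0,0,-0.001,0],[0.01,0,0,0,0]])

```text
time: 10.4
eef_pos: [516.8, -187.6, 301.0]
ee_rot: [0.707, 0.707, -0.0, -0.0]
force: [-0.6, -0.1, -3.5]
grip_width: 21.6
grasp_force: 39.8
```

Emit:
send_rows(plan=[[0.01,0,0,-0.001,0],[0.01,0,0,0,0]])

```text
time: 10.65
eef_pos: [516.8, -187.6, 300.0]
ee_rot: [0.707, 0.707, -0.0, -0.0]
force: [0.7, -1.3, -3.5]
grip_width: 21.7
grasp_force: 39.8
```

Emit:
send_rows(plan=[[0.01,0,0,-0.001,0],[0.01,0,0,0,0]])

```text
time: 10.9
eef_pos: [516.8, -187.5, 299.1]
ee_rot: [0.707, 0.707, -0.0, -0.0]
force: [2.3, -0.7, -3.8]
grip_width: 22.0
grasp_force: 39.8
```

Emit:
send_rows(plan=[[0.01,0,0,-0.001,0],[0.01,0,0,0,0]])

```text
time: 11.15
eef_pos: [516.7, -187.6, 298.1]
ee_rot: [0.707, 0.707, -0.0, -0.0]
force: [1.2, -0.7, -3.9]
grip_width: 22.0
grasp_force: 39.8
```

Emit:
send_rows(plan=[[0.01,0,0,-0.001,0],[0.01,0,0,0,0]])

```text
time: 11.4
eef_pos: [516.8, -187.6, 297.1]
ee_rot: [0.707, 0.707, -0.0, -0.0]
force: [1.6, -0.7, -3.3]
grip_width: 21.7
grasp_force: 39.8
```

Emit:
send_rows(plan=[[0.01,0,0,-0.001,0],[0.01,0,0,0,0]])

```text
time: 11.65
eef_pos: [516.8, -187.6, 296.3]
ee_rot: [0.707, 0.707, 0.0, 0.0]
force: [0.3, -0.9, -2.2]
grip_width: 21.6
grasp_force: 39.8
```

Emit:
send_rows(plan=[[0.01,0,0,-0.001,0],[0.01,0,0,0,0]])

```text
time: 11.9
eef_pos: [517.0, -187.7, 296.1]
ee_rot: [0.707, 0.707, 0.0, 0.0]
force: [-0.8, 0.6, 5.0]
grip_width: 21.9
grasp_force: 39.8
```

Contact with the stop at about 31 mm depth. I'll build up a firm push gently.

Emit:
send_rows(plan=[[0.01,0,0,-0.0007,0],[0.01,0,0,0,0],[0.01,0,0,0,0]])

```text
time: 12.28
eef_pos: [517.2, -187.7, 296.0]
ee_rot: [0.707, 0.707, 0.0, 0.001]
force: [-2.7, 0.7, 9.1]
grip_width: 21.5
grasp_force: 39.8
```

Emit:
send_rows(plan=[[0.01,0,0,-0.0005,0],[0.01,0,0,0,0],[0.01,0,0,0,0]])

```text
time: 12.65
eef_pos: [517.2, -187.8, 295.9]
ee_rot: [0.707, 0.707, 0.0, 0.001]
force: [-3.9, 0.2, 11.2]
grip_width: 21.8
grasp_force: 39.8
```

Emit:
send_rows(plan=[[0.01,-0.0003,0,-0.0007,0],[0.01,0,0,0,0],[0.01,0,0,0,0]])

```text
time: 13.02
eef_pos: [517.1, -187.8, 295.8]
ee_rot: [0.707, 0.707, 0.001, 0.001]
force: [-4.5, 1.3, 16.0]
grip_width: 21.9
grasp_force: 39.8
```

Net push is about 19 N with no further travel, so it is bottomed. Unload most of it and release.

Emit:
send_rows(plan=[[0.01,0.0003,0,0.001,0],[0.01,0,0,0.001,0],[0.01,0,0,0,0]])

```text
time: 13.4
eef_pos: [517.1, -187.7, 296.0]
ee_rot: [0.707, 0.707, 0.0, 0.001]
force: [-0.9, 0.5, 6.0]
grip_width: 21.6
grasp_force: 39.8
```

Emit:
send_rows(plan=[[0.03,0,0,0,0],[0.06,0,0,0,0],[0.06,0,0,0,0],[0.06,0,0,0,0],[0.06,0,0,0,0]])

```text
time: 14.02
eef_pos: [516.8, -187.6, 295.2]
ee_rot: [0.707, 0.707, -0.0, -0.0]
force: [-0.0, -0.1, 0.2]
grip_width: 59.5
grasp_force: 0.0
```

Go up, then step back to −y and look.

Emit:
send_rows(plan=[[0.06,0,0,0.02,0],[0.06,0,0,0.03,0],[0.06,0,0,0.04,0],[0.06,0,0,0.03,0],[0.06,0,-0.04,0,0],[0.06,0,-0.04,0,0],[0.06,0,0,0,0],[0.06,0,0,0,0]])

```text
time: 15.02
eef_pos: [516.8, -267.4, 416.3]
ee_rot: [0.707, 0.707, 0.0, 0.0]
force: [0.1, -0.3, -0.5]
grip_width: 59.8
grasp_force: 0.0
```

```bash
python3 - <<'E'
from h import *
_,st=grab("wrist","w4");grab("side","s4");grab("scene","c4");print(st["eef_pos"],st["force"],st["time"])
for n in("side","scene"): print(n,[proj(n,[516.6,-187.5,z]).round(1) for z in(72,153)])
print(proj("wrist",[516.6,-187.5,153],st))
f=lambda n,x,y,a,b:cv2.resize(cv2.imread(f"pics/{n}.png")[y:y+b,x:x+a],(400,300),interpolation=cv2.INTER_CUBIC)
cv2.imwrite("pics/x4.png",np.vstack([np.hstack([f("w4",200,40,200,150),f("s4",235,125,120,90)]),np.hstack([f("s4",0,0,560,420),f("c4",0,0,560,420)])]))
E
```

```text
[ 516.77017806 -267.38450869  416.26730023] [ 0.08262441 -0.30438143 -0.4530905 ] 15.025
side [array([274.3, 184.2]), array([273.7, 158.5])]
scene [array([317.7, 222.5]), array([320.2, 197.6])]
[279.88086737 116.01804709]
```

View pics/x4.png

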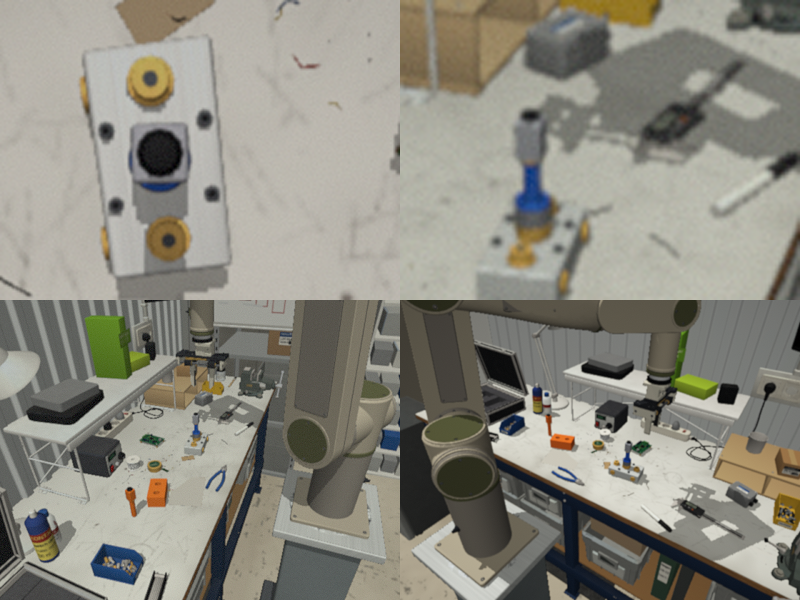

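The tube stands upright in the fitting. Its top is at side pixel (274.6,158.6) against (273.7,158.5) predicted for a seated depth of 31 mm. The other objects are undisturbed.

```bash
python3 -c "
from h import *
print(workorder.job_done())"
```

```text
the job is handed in; nothing more can be done
None
```

I put the airline tube upright in the fitting, past the seal, and felt it bottom firmly on the stop about 31 mm below the mouth (about 19 N, no ramming). I then let go with the gripper clear, the last pictures show the cutter, tin and marker undisturbed, and the job is handed in at about 15 s; no verdict came back.

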